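# Park the sensor carrier on the calibration rail

## Task

Take the carrier with the two round pressure sensors off the rail it hangs on, lift it over the end stops and hang it on the next rail, just past that rail's own end stop. Then slide it gently along that rail until it meets the stop block, and lower it fully home into the parking pocket right in front of the block, hanging freely there. Keep it upright, never force the carrier against the rails or the block, and leave the other carrier and everything else on the bench where it is.

Things in the scene. Friction and masses are not known exactly. Their poses are not given: they have to be found in the camera images.
- rail1: First rail, both carriers hang on it: upright flat steel bar 8 mm thick, top edge 150 mm above the table. Origin on the table below the bar's free end; the bar runs 190 mm along the body's -y to a post 164 mm tall; x across the bar, z up. End stop: the last 8 mm at the free end rise 14 mm above the top edge, also 8 mm thick.
- rail2: Next rail, its free end 45 to 75 mm beyond rail1's, up to 12 mm to the side and turned a little. Origin on the table below its free end; the bar runs along the body's +y to a post 164 mm tall at y 190 mm; x across, z up. Same 8 mm bar, top edge at z 150 mm, end stop at y 0 to 8 mm rising 14 mm. The top edge surely runs from y 8 to 95 mm. Nothing in it gives.
- rail2_mid (a point): Point on rail2's top edge 60 mm from its free end, clear of end stop and pocket: a good place to set the carrier down. Axes as rail2. Contact of the carrier with rails and stop block must stay gentle, under 15 N.
- rail2_far (a point): Point 147 mm out on rail2 at z 150 mm, mid of the span where the keeper's stop block may be. The 9 mm thick aluminium keeper goes on from the top edge (0.5 mm lower), then a pocket 30 mm long with floor at z 144.5, then the block, 12 mm long, top at z 160. Where it is clamped is not measured: the block's face is anywhere from y 127 to 167 mm of rail2, to be found by feel.
- carrier: Carrier to move, 0.2 to 0.4 kg: aluminium yoke astride the rail, a round steel sensor (19 mm dia) each side at x +-22 mm, reaching 72 mm below the origin. Origin: centre of the yoke's underside, which rests on the top edge; x across the bar, y along, z up. Plate 60 (x) by 26 (y) by 6 mm; two legs reach 30 mm down with 16 mm free between them. In the pocket it sits 5.5 mm lower.
- carrier_knob (a point): Centre of the carrier's grip post, square 14 x 14 mm, reaching from 14 to 56 mm above the origin on a thin neck; this point is 31 mm above the carrier's origin, same axes. The post is sprung against the yoke, 2 N per mm: 4 mm each way along the rail, 6 mm up and down, then hard; stiff otherwise. Grip from above, fingers closing across the rail (along x), so they pass either side of stop block and end stops.
- plate_carrier: The other carrier on rail1, same yoke and post but with two flat dark rectangular blocks (12 x 26 x 40 mm) in place of the round sensors; origin likewise. It stays hanging where it is. Which of the two hangs nearer the free end differs; their centres are 65 mm apart or more.
- adapter: loose steel stepped adapter, 28 mm across, 40 mm tall, standing beside rail1; bystander; origin at its underside
- fitting: loose black-collared brass fitting, 30 mm across, 42 mm tall, standing beside rail2; bystander; origin at its underside
- wrench: loose wrench lying on the far part of the table; bystander; origin at its underside
- remote: loose grey remote 50 x 150 x 18 mm on the far part of the table; bystander; origin at its underside
- calibrator: loose blue handheld calibrator 100 x 200 x 45 mm, lying at the front left; bystander; origin at its underside
There are look-alikes about, which are no part of the job. Leave any red look-alike of the carrier alone. What is shaped like the plate_carrier but red is not meant.

How it is judged:
On the way, in this order (a step that is already met when the one before it is completed fails the run):
1. the carrier is lifted off the first rail, higher than its end stop (z of carrier in the frame of rail1 above 0.165 m), for 0.1 s.
2. the carrier bears on the high top edge of the next rail, between its end stop and the pocket (x of carrier in the frame of rail2 between -0.006 and 0.006 m and y of carrier in the frame of rail2 between 0.015 and 0.145 m and z of carrier in the frame of rail2 between 0.1475 and 0.153 m and contact force between carrier and rail2 above 0.5 N), for 0.2 s.
At the end, for the whole second after the job is handed in: The sensor carrier hangs at rest and released in the pocket of the next rail: its origin astride the bar (within 6 mm), 105 to 158 mm from that rail's free end, at least 3.5 mm lower than the bar's high top edge, upright within 0.1 rad; the other carrier still hangs on the first rail (x of carrier in the frame of rail2 between -0.006 and 0.006 m and y of carrier in the frame of rail2 between 0.105 and 0.158 m and z of carrier in the frame of rail2 between 0.142 and 0.1465 m and angle between carrier's own z axis and vertical below 0.1 rad and angle between the y axis of carrier and the y axis of rail2, either way round below 0.3 rad and linear speed of carrier below 0.02 m/s and height (world z) of plate_carrier above 0.145 m); the robot touches nothing.
It fails at once if the sensor carrier is tipped by more than 0.15 rad from upright (angle between carrier's own z axis and vertical above 0.15 rad).
It fails at once if the carrier is pressed against the next rail or its keeper with more than 15 N (contact force between carrier and rail2 above 15 N).
It fails at once if the carrier is pressed against the first rail with more than 15 N (contact force between carrier and rail1 above 15 N).
It fails at once if the other carrier is shifted by more than 20 mm (distance of plate_carrier from where it was at the start of the episode above 0.02 m).
It fails at once if a bystander on the bench is shifted by more than 20 mm (distance of any of adapter, fitting, wrench, remote, calibrator from where it was at the start of the episode above 0.02 m).
It also fails if it takes over 48 s, if anything falls off the work surface, if the arm or the gripper's body presses on something with over 40 N, if the wrist force passes 120 N, or if a joint passes its speed limit or range.

## Robot

A 7-joint arm with a two-finger parallel gripper is mounted at the origin on the work surface. World frame = base frame: x ahead of the robot, y to its left, z up, the work surface at z = 0. Lengths are in m, angles in rad, forces in N, time in s.
With the tool pointing down it reaches from about 0.4 to 0.85 m from the base axis. Payload 10.4 kg.
Tool frame: the origin (TCP) lies midway between the tips of the shut fingers; the grasp point (between the pads) lies 19 mm behind it; z points along the fingers, y is the line along which they close (so a half turn about z gives the same grasp; the last joint's range is limited). The gripper opens to 87 mm and grips with 3 to 60 N. Pads are 19 mm wide; open, the fingers measure 117 mm over their backs; the gripper's body (75 mm by 190 mm) begins 51 mm behind the grasp point.
Start: joints at [-0.023, 0.332, -0.065, 1.46, 0.022, 1.35, -0.088], TCP at [0.625, 0, 0.193] pointing down, gripper open.
Joint ranges: [-2.6, 2.6], [-0.5, 2.12], [-1.47, 1.34], [0.16, 2.42], [-1.27, 4.41], [0.06, 2.06], [-2.6, 2.6]. Speed limits (rad/s): [2.22, 2.22, 2.79, 2.79, 3.14, 3.14, 3.14].

## Interface

Orientations are given as a unit quaternion [x, y, z, w].
In Python, from bench import r gives the robot as it stands.
- The arm moves only by the tool arm_command, never from a script. Its argument "moves" is one flat list of numbers, 4 for each row, row after row: the shift along the tool's x, y, z in cm, then the turn about the tool's z in degrees. A call has 1 to 12 rows; each row shifts and turns the commanded pose from where the row before left it, along the tool's axes as they then stand; what a row does not reach is not made up. A row lasts 1/12 s, in which the tool goes at most 41.7 mm and 7.16 degrees, less where a joint would pass 70% of its speed; a pose out of reach is approached as far as the arm can. A call with a gripper value outside its range is refused whole. "fingers" is the opening in per cent of the stroke, from 0 (shut) to 100 (fully open), set as the call begins (left out, the last holds). The fingers move at their own pace and stop on an object; "squeeze" is the grip in N (left out, the last holds). Time passes only in rows, so rows that do not move let the fingers close. It gives the time, the measured TCP pose, the force, the opening and the grip force at its end, in the units of the state.
- r.read_state(): the state, without advancing time (a new reading comes with each control period).
- r.camera(name): name is "scene" or "side" or "wrist"; returns the picture (420x560x3 uint8, red, green, blue); there is no depth.
- r.camera_info(name): a dict with "fx", "fy", "cx", "cy" (pixels), "origin" and "attitude" of the camera in the world. Camera axes: x right, y up, looking along -z (the intrinsics and any distortion apply to the point x, -y, -z); pixel columns grow to the right and rows downward; lengths in m; the calibration is good to about 2 mm. A picture is of the moment at which its call begins: read the wrist's pose just before it. camera_info takes no time and is no camera call; for the wrist camera it gives the pose at the moment of the call.
- r.close_job(): hands the job in; it is judged then, once.
The state is a dict: "time": time; "joint_positions": joint angles; "joint_vel": joint speeds; "joint_torque": joint torques, N m; "ee_pos": TCP position; "eef_rot": TCP orientation; "ft_force": force on the tool from outside, world axes, zero at the start; "torque": the same for the moment, N m; "width": finger opening in m; "grip_force": force on a finger pad.
Only numpy, scipy, OpenCV 4.12 (cv2) and the standard library are available. Lean on these libraries where they do the work, as an engineer would, in place of code of your own. Each camera call takes 0.05 s, during which the arm holds its last target. There are 200 camera calls.

## Working session

There is one attempt and no reset: what is moved stays moved. The work goes in short steps, Python scripts to look and compute and a tool call to move; the robot and the scene stay as the last step left them, time stands still between calls to the robot, and variables do not carry over. Pictures are saved under pics/ and viewed, at most 11 in all, crops included, and the job is handed in when it is done.

Besides the shell and the picture viewer there is one more tool, called after "Emit:" by a JSON object that holds its "name" and its "arguments", one argument or row to a line. arm_command: Moves the arm, as the interface text tells. Its arguments: {"type":"object","properties":{"moves":{"type":"array"},"fingers":{"type":"number"},"squeeze":{"type":"number"}},"required":["moves"]}

```bash
mkdir -p pics; ls
python3 - <<'E'
from bench import r
import cv2,json
s=r.read_state(); print({k:s[k] for k in('time','ee_pos','eef_rot','ft_force','width')})
for n in("scene","side","wrist"):
    print(n,r.camera_info(n)); cv2.imwrite(f"pics/{n}0.png",r.camera(n)[:,:,::-1])
E
```

```text
pics
{'time': 0.0, 'ee_pos': array([ 6.24585183e-01, -1.49143483e-05,  1.92665490e-01]), 'eef_rot': array([ 7.07088740e-01,  7.07124486e-01, -5.16619560e-04, -4.55614690e-04]), 'ft_force': array([-0.17086292, -0.23825451, -0.49576145]), 'width': 0.08705972215611385}
scene {'fx': 385.2887938958408, 'fy': 385.2887938958408, 'cx': 275.6618623588824, 'cy': 209.4709172332755, 'origin': array([ 1.11664171, -0.43267081,  0.77404394]), 'attitude': array([0.37990952, 0.17275321, 0.36964015, 0.83017543])}
side {'fx': 511.9543996150759, 'fy': 511.9543996150759, 'cx': 274.8006133372668, 'cy': 210.7047636504317, 'origin': array([0.02052214, 0.74841281, 0.84049326]), 'attitude': array([-0.13139304,  0.39917517,  0.85519379, -0.3033787 ])}
wrist {'fx': 360.62917519992754, 'fy': 360.62917519992754, 'cx': 276.29152350128425, 'cy': 213.98335937013132, 'origin': array([0.6256595 , 0.08395209, 0.38585788]), 'attitude': array([-1.54748064e-01,  5.09970877e-04,  3.29181403e-04,  9.87953778e-01])}
```

View pics/scene0.png

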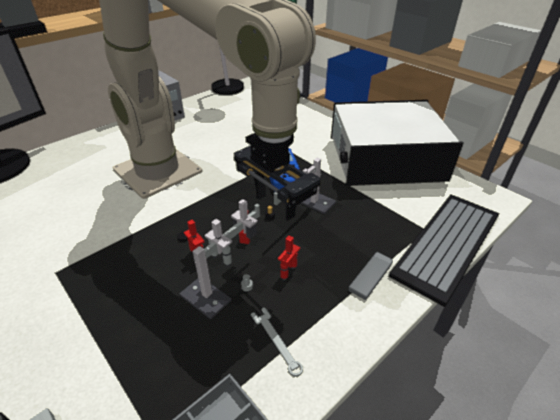

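View pics/side0.png

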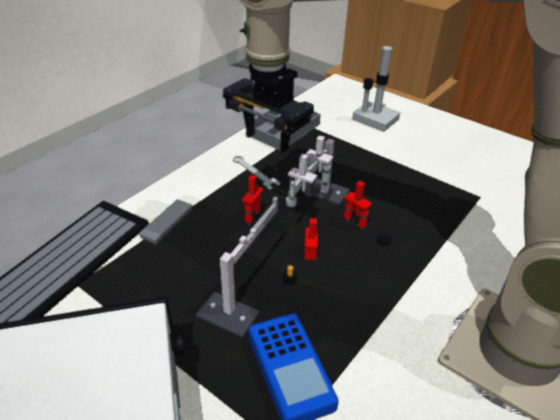

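View pics/wrist0.png

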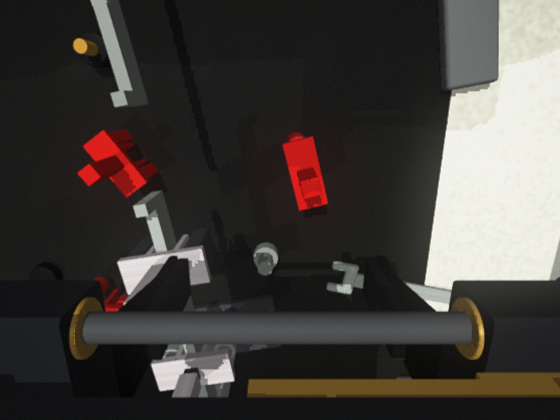

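Run:
```python
import cv2,numpy as np
a=cv2.imread('pics/scene0.png')[185:305,175:275]; b=cv2.imread('pics/side0.png')[125:225,270:370]
a=cv2.resize(a,None,fx=4,fy=4,interpolation=3);b=cv2.resize(b,None,fx=4,fy=4,interpolation=3)
o=np.zeros((480,800,3),np.uint8);o[:,:400]=a;o[:400,400:]=b;cv2.imwrite('pics/c1.png',o)
```

```text
(no output)
```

View pics/c1.png

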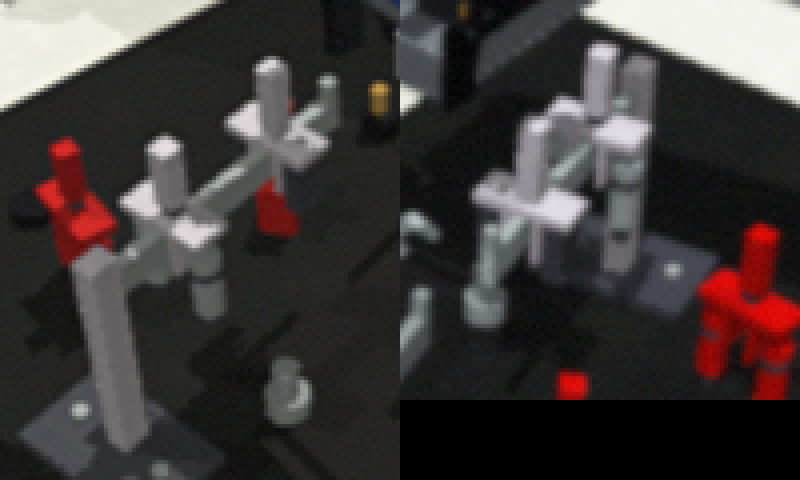

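```bash
cat > h.py <<'E'
import numpy as np
from scipy.spatial.transform import Rotation as R
from bench import r
def hit(ci,u,v,z):
    d=R.from_quat(ci['attitude']).apply([(u-ci['cx'])/ci['fx'],-(v-ci['cy'])/ci['fy'],-1])
    o=np.array(ci['origin']); return (o+d*(z-o[2])/d[2]).round(4)
def proj(ci,p):
    c=R.from_quat(ci['attitude']).inv().apply(np.array(p)-ci['origin'])
    return (ci['cx']-ci['fx']*c[0]/c[2],ci['cy']+ci['fy']*c[1]/c[2])
E
python3 - <<'E'
from h import *
S,D,W=[r.camera_info(n) for n in('scene','side','wrist')]
print('sensor',hit(S,216.2,221.2,.206),hit(D,320.5,137.5,.206))
print('plate',hit(S,243,201.2,.206),hit(D,304.2,156.2,.206))
print('r1 stop',hit(S,257,205,.164),hit(D,292.5,182.5,.164),'wrist',hit(W,142,210,.164))
print('r2 stop',hit(W,122,99,.164),hit(D,274,202,.164),'r2 far',hit(W,102,2,.15))
print('r2 post top',hit(D,227.5,257,.164),hit(S,317,160,.164), 'r1 post top',hit(S,175+95/4,185+258/4,.164),hit(D,270+240/4,125+65/4,.164))
E
```

```text
sensor [ 0.5637 -0.1167  0.206 ] [ 0.5606 -0.1152  0.206 ]
plate [ 0.5488 -0.0306  0.206 ] [ 0.5444 -0.029   0.206 ]
r1 stop [0.5417 0.0155 0.164 ] [0.5386 0.0184 0.164 ] wrist [0.539  0.0153 0.164 ]
r2 stop [0.535  0.0834 0.164 ] [0.5277 0.0968 0.164 ] r2 far [0.5246 0.1369 0.15  ]
r2 post top [0.4936 0.2765 0.164 ] [0.5031 0.2701 0.164 ] r1 post top [ 0.5723 -0.1743  0.164 ] [ 0.5688 -0.1733  0.164 ]
```

Emit:
{"name": "arm_command", "arguments": {
  "moves": [0, 0, -3, 0, 0, 0, -3, 0, -2.9, -1.5, 0, 0, -2.9, -1.6, 0, 0, -2.9, -1.6, 0, 0, -2.9, -1.5, 0, 0, 0, 0, 0, -5, 0, 0, 0, -4.5, 0, 0, 0, 0, 0, 0, 0, 0, 0, 0, 0, 0],
  "fingers": 100
}}

```text
time: 1.07
ee_pos: [0.5631, -0.1156, 0.2533]
eef_rot: [0.647, 0.763, -0.0, -0.0]
ft_force: [0.3, -0.1, -0.3]
width: 0.0869
grip_force: 0.0
```

Run:
```python
from h import *
import cv2
s=r.read_state(); print(s['time'],s['ee_pos'],R.from_quat(s['eef_rot']).as_matrix().round(3))
ims=[]
for n in("scene","side","wrist"):
    I=r.camera(n)[:,:,::-1]; cv2.imwrite(f"pics/{n}1.png",I); ims.append(I)
print(r.camera_info('wrist'))
o=np.zeros((600,800,3),np.uint8)
o[:300,:400]=cv2.resize(ims[0][175:250,180:280],None,fx=4,fy=4,interpolation=3)
o[:300,400:]=cv2.resize(ims[1][95:170,270:370],None,fx=4,fy=4,interpolation=3)
o[300:,:400]=cv2.resize(ims[2],(400,300),interpolation=3)
cv2.imwrite('pics/c2.png',o)
```

```text
1.0667 [ 0.56310419 -0.1155922   0.2532743 ] [[-0.163  0.987 -0.   ]
 [ 0.987  0.163  0.   ]
 [ 0.    -0.    -1.   ]]
{'fx': 360.62917519992754, 'fy': 360.62917519992754, 'cx': 276.29152350128425, 'cy': 213.98335937013132, 'origin': array([ 0.55009289, -0.03283812,  0.4464495 ]), 'attitude': array([-0.15416054, -0.01270193,  0.0817269 ,  0.98457803])}
```

View pics/c2.png

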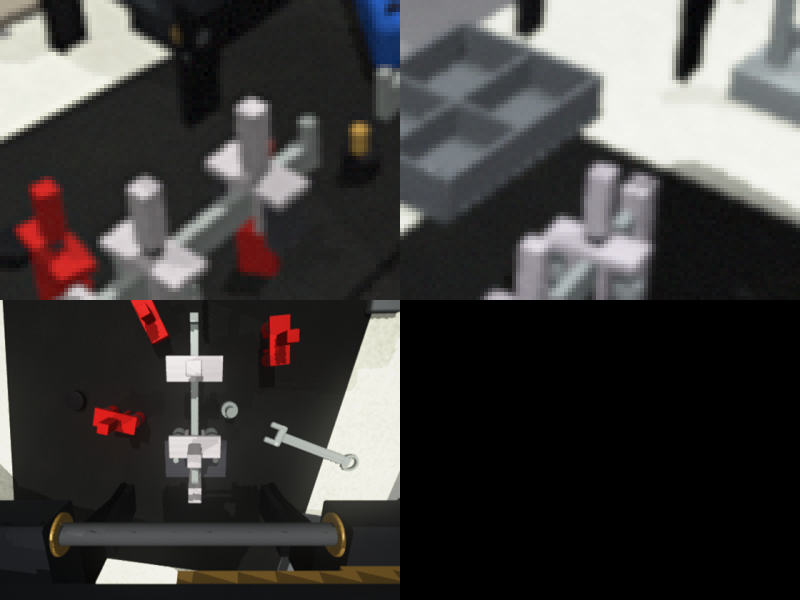

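Run:
```python
from h import *
import cv2
I=cv2.imread('pics/wrist1.png'); W=r.camera_info('wrist')
I=cv2.resize(I[0:290,190:360],None,fx=2.05*2.2/2.2,fy=2.05,interpolation=3)
f=lambda p:tuple(int(round(c)) for c in ((proj(W,p)[0]-190)*2.05,proj(W,p)[1]*2.05))
yaw=.165; e=np.array([-np.sin(yaw),np.cos(yaw),0]); n=np.array([np.cos(yaw),np.sin(yaw),0])
c=np.array([.562,-.116,.206])
for k in((c),):
  for a,b in((7,7),(7,-7),(-7,-7),(-7,7)): cv2.circle(I,f(k+n*a/1e3+e*b/1e3),1,(0,0,255),-1)
k=np.array([.562,-.116,.156])
for a,b in((30,13),(30,-13),(-30,-13),(-30,13)): cv2.circle(I,f(k+n*a/1e3+e*b/1e3),2,(0,255,0),-1)
s=np.array([.5395,.016,.164])
for a,b in((4,0),(4,-8),(-4,-8),(-4,0)): cv2.circle(I,f(s+n*a/1e3+e*b/1e3),1,(0,0,255),-1)
J=np.zeros((595,800,3),np.uint8);J[:I.shape[0],:I.shape[1]]=I[:595]
Z=cv2.imread('pics/wrist1.png'); Z=cv2.resize(Z[160:290,225:325],None,fx=4.4,fy=4.4,interpolation=3)
J[:572,355:795]=Z
cv2.imwrite('pics/c3.png',J)
```

```text
(no output)
```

View pics/c3.png

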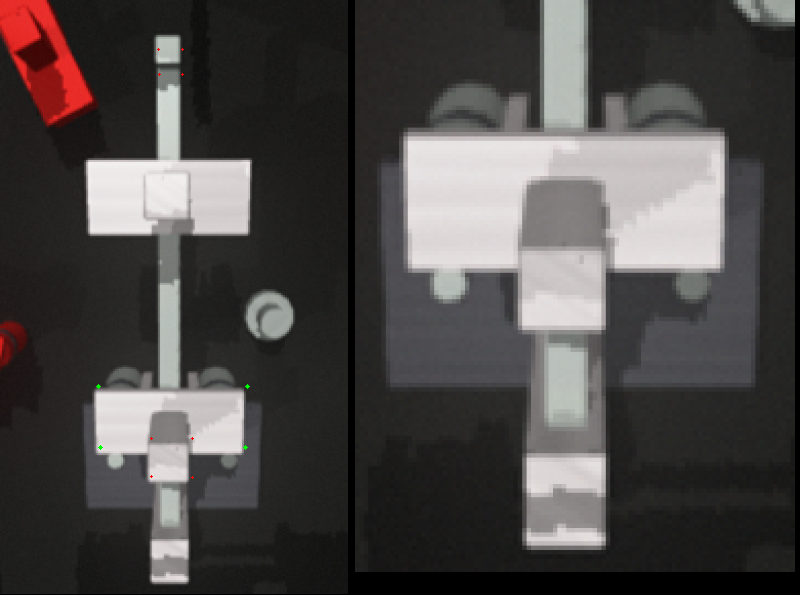

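Emit:
{"name": "arm_command", "arguments": {
  "moves": [-0.2, -0.24, 2, 0, 0, 0, 2.5, 0, 0, 0, 2.5, 0, 0, 0, 1.5, 0, 0, 0, 0.6, 0, 0, 0, 0, 0, 0, 0, 0, 0]
}}

```text
time: 1.8
ee_pos: [0.5614, -0.1183, 0.1632]
eef_rot: [0.646, 0.763, 0.0, 0.0]
ft_force: [-0.3, -0.5, 0.8]
width: 0.0871
grip_force: 0.0
```

Emit:
{"name": "arm_command", "arguments": {
  "moves": [0, 0, 0, 0, 0, 0, 0, 0, 0, 0, 0, 0, 0, 0, 0, 0, 0, 0, 0, 0, 0, 0, 0, 0, 0, 0, 0, 0, 0, 0, 0, 0, 0, 0, 0, 0, 0, 0, 0, 0],
  "fingers": 0,
  "squeeze": 30
}}

```text
time: 2.63
ee_pos: [0.561, -0.1183, 0.1624]
eef_rot: [0.646, 0.763, 0.0, -0.0]
ft_force: [0.7, 0.6, -0.8]
width: 0.0283
grip_force: 0.0
```

Emit:
{"name": "arm_command", "arguments": {
  "moves": [0, 0, 0, 0, 0, 0, 0, 0, 0, 0, 0, 0, 0, 0, 0, 0, 0, 0, 0, 0, 0, 0, 0, 0]
}}

```text
time: 3.13
ee_pos: [0.5609, -0.1184, 0.1625]
eef_rot: [0.646, 0.763, -0.0, 0.0]
ft_force: [-1.1, 0.4, -0.1]
width: 0.0137
grip_force: 30.0
```

Emit:
{"name": "arm_command", "arguments": {
  "moves": [0, 0, -0.4, 0, 0, 0, -0.8, 0, 0, 0, -1.2, 0, 0, 0, -1.5, 0, 0, 0, -1.5, 0, 0, 0, -1.8, 0, 0, 0, -1.8, 0, 0, 0, -1.8, 0, 0, 0, -1.8, 0, 0, 0, -1.4, 0, 0, 0, -0.8, 0, 0, 0, -0.2, 0]
}}

```text
time: 4.13
ee_pos: [0.5615, -0.1184, 0.3148]
eef_rot: [0.646, 0.763, 0.001, 0.001]
ft_force: [0.4, 0.0, -3.0]
width: 0.0135
grip_force: 30.0
```

Emit:
{"name": "arm_command", "arguments": {
  "moves": [0.4, 0, 0, 0, 0.9, 0, 0, 0, 1.4, 0, 0, 0, 1.6, 0, 0, 0, 1.7, 0, 0, 0, 1.7, 0, 0, 0, 1.7, 0, 0, 0, 1.5, 0, 0, 0, 1.2, 0, 0, 0, 0.7, 0, 0, 0, 0.2, 0, 0, 0, 0, 0, 0, 0]
}}

```text
time: 5.13
ee_pos: [0.5394, 0.0101, 0.3122]
eef_rot: [0.646, 0.763, -0.0, -0.0]
ft_force: [-0.0, 0.1, -2.3]
width: 0.0137
grip_force: 30.0
```

Run:
```python
from h import *
import cv2
s=r.read_state(); print(s['time'],s['ee_pos'],s['ft_force'])
I=r.camera('wrist')[:,:,::-1].copy(); cv2.imwrite("pics/wrist2.png",I)
np.save('w2.npy',r.camera_info('wrist'),allow_pickle=True)
W=r.camera_info('wrist')
fe=np.array([.535,.084]);far=np.array([.497,.273])
u,v=proj(W,[*fe,.164]); print(u,v,proj(W,[*far,.164]))
J=np.zeros((600,800,3),np.uint8)
J[:315,:420]=cv2.resize(I,(420,315))
x0=int(u)-45
C=cv2.resize(I[0:300,x0:x0+185],None,fx=2,fy=2,interpolation=3); J[:600,425:795]=C
print(x0); cv2.imwrite('pics/c4.png',J)
```

```text
5.1333 [0.53937484 0.01013596 0.3122203 ] [-2.00648929e-03  6.84474413e-02 -2.31100301e+00]
284.16312755350094 108.9800531851416 (np.float64(277.4531778785611), np.float64(-160.0543491021242))
239
```

View pics/c4.png

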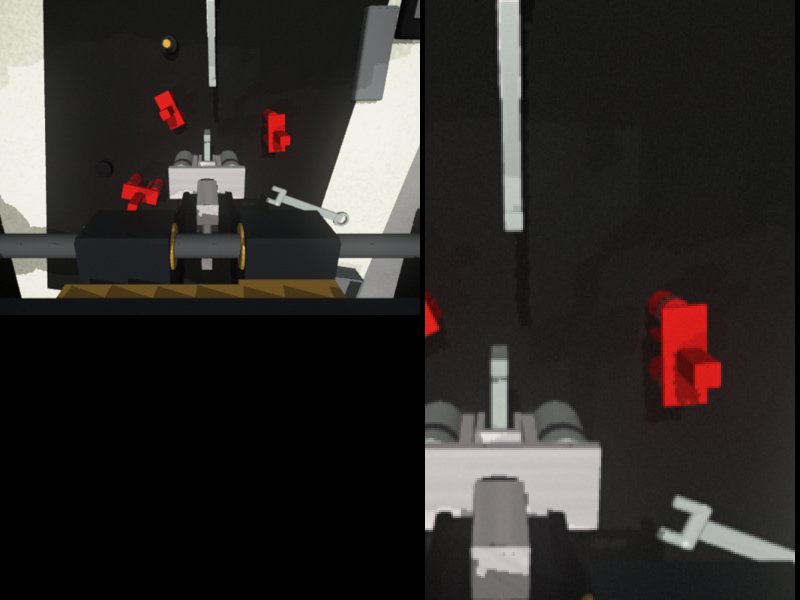

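Run:
```python
from h import *
import cv2
W=np.load('w2.npy',allow_pickle=True).item()
g=cv2.imread('pics/wrist2.png',0).astype(float)
def edges(v):
    a=g[v,262:310]; m=a>90; i=np.where(m)[0]; return 262+i[0],262+i[-1]
for v in (2,15,30,45,60,75,90,100,106,108,110,112,113,114,115,116):
    try:
        l,q=edges(v); z=.15 if v<104 else .164
        c=hit(W,(l+q)/2,v,z); print(v,l,q,c[:2],(hit(W,q+.5,v,z)-hit(W,l-.5,v,z))[:2])
    except IndexError: print(v,'-')
P=np.array([hit(W,sum(edges(v))/2,v,.15)[:2] for v in range(2,100)])
k=np.polyfit(P[:,1],P[:,0],1);print('slope',k)
print('col',g[98:120,283])
# rail1 check: bar edges near stop
for v in(173,176,180,195,200): print(v,[i+239 for i in np.where(g[v,239:320]>90)[0]][:1],[i+239 for i in np.where(g[v,239:320]>90)[0]][-1:])
```

```text
2 275 285 [0.5164 0.1712] [0.0094 0.0016]
15 275 286 [0.5186 0.1613] [0.0104 0.0018]
30 276 286 [0.521  0.1497] [0.0096 0.0017]
45 276 286 [0.5231 0.1377] [0.0097 0.0017]
60 277 286 [0.5256 0.1254] [0.009  0.0015]
75 278 286 [0.5282 0.1129] [0.0082 0.0013]
90 278 286 [0.5304 0.1001] [0.0083 0.0014]
100 278 287 [0.5324 0.0914] [0.0093 0.0016]
106 279 287 [0.5335 0.0864] [0.008  0.0014]
108 278 287 [0.5334 0.0846] [0.0089 0.0015]
110 278 287 [0.5337 0.0829] [0.0089 0.0015]
112 279 287 [0.5344 0.0812] [0.0081 0.0014]
113 279 287 [0.5346 0.0804] [0.0081 0.0013]
114 279 287 [0.5347 0.0795] [0.0081 0.0014]
115 280 286 [0.5349 0.0786] [0.0063 0.001 ]
116 -
slope [-0.19603132  0.55013983]
col [190. 191. 192. 189. 181. 167. 168. 164. 180. 192. 192. 191. 191. 187.
 190. 190. 173. 109.  34.  27.  29.  28.]
173 [np.int64(273)] [np.int64(278)]
176 [np.int64(273)] [np.int64(278)]
180 [np.int64(272)] [np.int64(280)]
195 [np.int64(272)] [np.int64(279)]
200 [np.int64(272)] [np.int64(279)]
```

Emit:
{"name": "arm_command", "arguments": {
  "moves": [0.5, 0, 0, 0, 1, 0.1, 0, 0, 1.4, 0.1, 0, 0, 1.7, 0.1, 0, 0, 1.7, 0.1, 0, 0, 1.7, 0.1, 0, 0, 1.6, 0, 0, 0, 1.5, 0, 0, 0, 1.1, 0, 0, 0, 0.6, 0, 0, -0.8, 0, 0, 0, -0.8, 0, 0, 0, 0]
}}

```text
time: 6.18
ee_pos: [0.5234, 0.1365, 0.3124]
eef_rot: [0.635, 0.773, -0.0, 0.0]
ft_force: [0.6, -0.1, -3.4]
width: 0.0138
grip_force: 30.0
```

Emit:
{"name": "arm_command", "arguments": {
  "moves": [0, 0, 0.5, 0, 0, 0, 1, 0, 0, 0, 1.3, 0, 0, 0, 1.3, 0, 0, 0, 0.9, 0, 0, 0, 0.4, 0, 0, 0, 0, 0]
}}

```text
time: 6.77
ee_pos: [0.5229, 0.1364, 0.2572]
eef_rot: [0.636, 0.772, -0.001, -0.001]
ft_force: [-0.5, -0.0, -2.7]
width: 0.0137
grip_force: 30.0
```

Run:
```python
from h import *
import cv2
s=r.read_state(); p=s['ee_pos']; M=R.from_quat(s['eef_rot']).as_matrix(); print(s['time'],p,M.round(3).tolist(),s['ft_force'])
W=r.camera_info('wrist'); I=r.camera('wrist')[:,:,::-1].copy(); cv2.imwrite("pics/wrist3.png",I)
D=r.camera_info('side');B=r.camera('side')[:,:,::-1].copy()
e,n=M[:,0],M[:,1]
for d in(.05,.08,.12):
    q=p+e*d; q[2]=.15; a=proj(W,q-n*.004);b=proj(W,q+n*.004); print(d,a,b)
    for t in(a,b): cv2.circle(I,tuple(int(round(c)) for c in t),1,(0,0,255),-1)
J=np.zeros((600,800,3),np.uint8)
J[:600,:400]=cv2.resize(I[0:300,180:380],None,fx=2,fy=2,interpolation=3)
u,v=map(int,proj(D,[*p[:2],.2])); print(u,v)
J[:400,400:]=cv2.resize(B[v-70:v+60,u-65:u+65],(400,400),interpolation=3)
cv2.imwrite('pics/c5.png',J)
```

```text
6.7667 [0.52285493 0.13638035 0.25715572] [[-0.192, 0.981, -0.002], [0.981, 0.192, -0.001], [-0.0, -0.002, -1.0]] [-0.51681688 -0.038659   -2.70798883]
0.05 (np.float64(270.77174434849366), np.float64(141.34237784699977)) (np.float64(280.5107460963962), np.float64(141.3469059938599))
0.08 (np.float64(270.6125428009504), np.float64(103.13792743137677)) (np.float64(280.66295645315256), np.float64(103.14275669265383))
0.12 (np.float64(270.38373136177665), np.float64(48.228817455187)) (np.float64(280.8817197790259), np.float64(48.23409645822397))
263 198
```

View pics/c5.png

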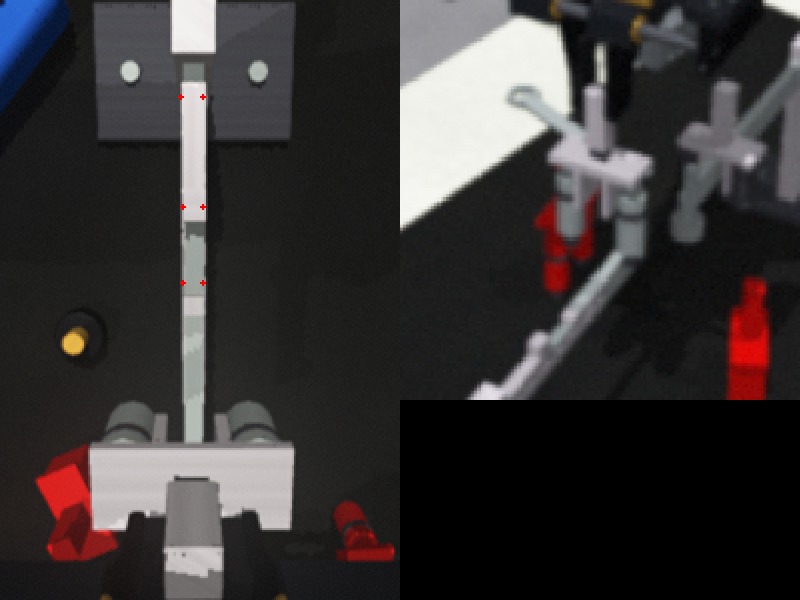

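Run:
```python
from h import *
W=r.camera_info('wrist'); F=np.array([.5349,.0785]); e=np.array([-.191,.9816])
for v,z in((157.5,.1495),(148.5,.1495),(118.5,.1445),(110.5,.16),(41,.16),(41,.15)):
    h=hit(W,277,v,z)[:2]; print(v,z,((h-F)@e).round(4))
```

```text
157.5 0.1495 0.0958
148.5 0.1495 0.1034
118.5 0.1445 0.1273
110.5 0.16 0.1341
41 0.16 0.1834
41 0.15 0.1847
```

Emit:
{"name": "arm_command", "arguments": {
  "moves": [0, 0.03, 0.5, 0, 0, 0, 1.2, 0, 0, 0, 1.5, 0, 0, 0, 1.5, 0, 0, 0, 1.3, 0, 0, 0, 1, 0, 0, 0, 0.7, 0, 0, 0, 0.5, 0, 0, 0, 0.3, 0, 0, 0, 0.2, 0, 0, 0, 0.2, 0, 0, 0, 0, 0]
}}

```text
time: 7.87
ee_pos: [0.5237, 0.137, 0.1695]
eef_rot: [0.635, 0.772, 0.0, 0.0]
ft_force: [0.1, 0.5, -4.3]
width: 0.0133
grip_force: 30.0
```

Emit:
{"name": "arm_command", "arguments": {
  "moves": [0, 0, 0.2, 0, 0, 0, 0.15, 0, 0, 0, 0.1, 0, 0, 0, 0.1, 0, 0, 0, 0, 0, 0, 0, 0, 0]
}}

```text
time: 8.37
ee_pos: [0.5237, 0.137, 0.164]
eef_rot: [0.635, 0.772, 0.0, 0.0]
ft_force: [0.0, -0.2, -2.3]
width: 0.0139
grip_force: 30.0
```

Emit:
{"name": "arm_command", "arguments": {
  "moves": [0, 0, 0.1, 0, 0, 0, 0.1, 0, 0, 0, 0.05, 0, 0, 0, 0, 0, 0, 0, 0, 0, 0, 0, 0, 0, 0, 0, 0, 0]
}}

```text
time: 8.95
ee_pos: [0.5237, 0.137, 0.1616]
eef_rot: [0.635, 0.772, 0.0, 0.0]
ft_force: [-1.0, -0.3, 2.3]
width: 0.0136
grip_force: 30.0
```

Run:
```python
from h import *
import cv2
s=r.read_state(); print(s['time'],s['ee_pos'],s['ft_force'])
D=r.camera_info('side');B=r.camera('side')[:,:,::-1];A=r.camera('scene')[:,:,::-1];C=r.camera_info('scene')
J=np.zeros((400,800,3),np.uint8)
for k,(i,c) in enumerate(((B,D),(A,C))):
    u,v=map(int,proj(c,[*s['ee_pos'][:2],.15])); J[:,400*k:400*k+400]=cv2.resize(i[v-40:v+40,u-40:u+40],(400,400),interpolation=3)
cv2.imwrite('pics/c6.png',J); print(r.read_state()['ft_force'])
```

```text
8.95 [0.52373664 0.13702749 0.16164687] [-0.95676702 -0.34250586  2.32369499]
[-1.47487577  0.03419056  1.41684681]
```

View pics/c6.png

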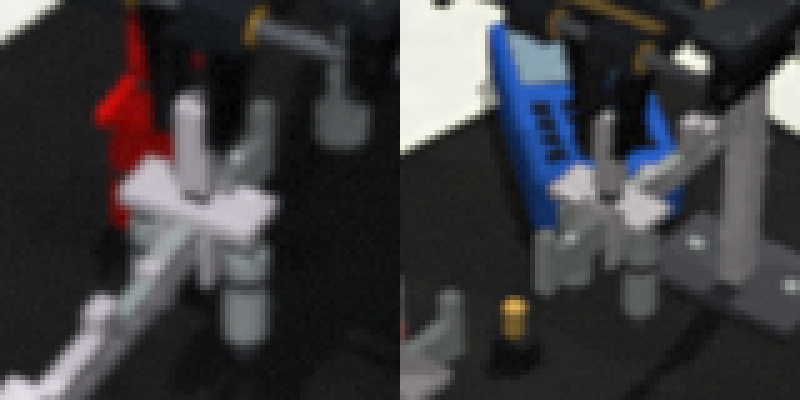

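Emit:
{"name": "arm_command", "arguments": {
  "moves": [0.2, 0, -0.05, 0, 0.4, 0, 0, 0, 0.5, 0, 0, 0, 0.5, 0, 0, 0, 0.5, 0, 0, 0, 0.5, 0, 0, 0, 0.5, 0, 0, 0, 0.5, 0, 0, 0, 0.5, 0, 0, 0, 0.4, 0, 0, 0, 0.2, 0, 0, 0, 0, 0, 0, 0]
}}

```text
time: 10.05
ee_pos: [0.5144, 0.1838, 0.1619]
eef_rot: [0.635, 0.772, 0.0, -0.0]
ft_force: [-0.3, -1.5, 0.9]
width: 0.0137
grip_force: 30.0
```

Emit:
{"name": "arm_command", "arguments": {
  "moves": [0.1, 0, 0, 0, 0.1, 0, 0, 0, 0.1, 0, 0, 0, 0.1, 0, 0, 0, 0.1, 0, 0, 0, 0.1, 0, 0, 0, 0, 0, 0, 0, 0, 0, 0, 0]
}}

```text
time: 10.72
ee_pos: [0.5133, 0.1892, 0.1619]
eef_rot: [0.635, 0.772, 0.0, -0.0]
ft_force: [0.0, -1.4, -0.4]
width: 0.0136
grip_force: 30.0
```

Emit:
{"name": "arm_command", "arguments": {
  "moves": [0.1, 0, 0, 0, 0.1, 0, 0, 0, 0.1, 0, 0, 0, 0.1, 0, 0, 0, 0, 0, 0, 0, 0, 0, 0, 0]
}}

```text
time: 11.22
ee_pos: [0.5126, 0.1931, 0.162]
eef_rot: [0.635, 0.772, 0.0, -0.0]
ft_force: [0.4, -0.9, -0.9]
width: 0.0135
grip_force: 30.0
```

Emit:
{"name": "arm_command", "arguments": {
  "moves": [0.1, 0, 0, 0, 0.1, 0, 0, 0, 0, 0, 0, 0, 0, 0, 0, 0]
}}

```text
time: 11.55
ee_pos: [0.5119, 0.1952, 0.1617]
eef_rot: [0.635, 0.772, -0.0, -0.0]
ft_force: [0.9, 0.0, -3.1]
width: 0.0135
grip_force: 30.0
```

Emit:
{"name": "arm_command", "arguments": {
  "moves": [0.1, 0, 0, 0, 0.1, 0, 0, 0, 0, 0, 0, 0, 0, 0, 0, 0, 0, 0, 0, 0]
}}

```text
time: 11.97
ee_pos: [0.5119, 0.1969, 0.162]
eef_rot: [0.635, 0.772, 0.0, 0.0]
ft_force: [-0.8, 0.5, -3.0]
width: 0.014
grip_force: 30.0
```

Emit:
{"name": "arm_command", "arguments": {
  "moves": [0.1, 0, 0, 0, 0, 0, 0, 0, 0, 0, 0, 0, 0, 0, 0, 0]
}}

```text
time: 12.3
ee_pos: [0.5117, 0.1977, 0.1619]
eef_rot: [0.635, 0.772, -0.0, 0.0]
ft_force: [-0.1, -0.9, -3.8]
width: 0.0134
grip_force: 30.0
```

Emit:
{"name": "arm_command", "arguments": {
  "moves": [0.1, 0, 0, 0, 0.1, 0, 0, 0, 0, 0, 0, 0, 0, 0, 0, 0, 0, 0, 0, 0]
}}

```text
time: 12.72
ee_pos: [0.5114, 0.1994, 0.1619]
eef_rot: [0.636, 0.772, -0.0, 0.0]
ft_force: [1.0, -4.1, -3.8]
width: 0.0138
grip_force: 30.0
```

Emit:
{"name": "arm_command", "arguments": {
  "moves": [-0.1, 0, 0, 0, -0.1, 0, 0, 0, -0.1, 0, 0, 0, 0, 0, 0.1, 0, 0, 0, 0.1, 0, 0, 0, 0.1, 0, 0, 0, 0.1, 0, 0, 0, 0.05, 0, 0, 0, 0, 0, 0, 0, 0, 0, 0, 0, 0, 0]
}}

```text
time: 13.63
ee_pos: [0.5119, 0.197, 0.1576]
eef_rot: [0.635, 0.772, 0.0, 0.0]
ft_force: [0.1, -0.2, -1.5]
width: 0.0136
grip_force: 30.0
```

Emit:
{"name": "arm_command", "arguments": {
  "moves": [0, 0, 0.1, 0, 0, 0, 0.05, 0, 0, 0, 0, 0, 0, 0, 0, 0, 0, 0, 0, 0]
}}

```text
time: 14.05
ee_pos: [0.5119, 0.1969, 0.1561]
eef_rot: [0.635, 0.772, 0.0, 0.0]
ft_force: [-0.6, 0.5, 1.7]
width: 0.0138
grip_force: 30.0
```

Run:
```python
from h import *
import cv2
s=r.read_state(); print(s['time'],s['ee_pos'],s['ft_force'])
D=r.camera_info('side');B=r.camera('side')[:,:,::-1];A=r.camera('scene')[:,:,::-1];C=r.camera_info('scene')
J=np.zeros((400,800,3),np.uint8)
for k,(i,c) in enumerate(((B,D),(A,C))):
    u,v=map(int,proj(c,[*s['ee_pos'][:2],.15])); J[:,400*k:400*k+400]=cv2.resize(i[v-40:v+40,u-40:u+40],(400,400),interpolation=3)
cv2.imwrite('pics/c7.png',J); print(r.read_state()['ft_force'])
```

```text
14.05 [0.51193651 0.19694162 0.15614163] [-0.56613006  0.48825115  1.73240842]
[-1.41585773  0.45824979  2.05028892]
```

View pics/c7.png

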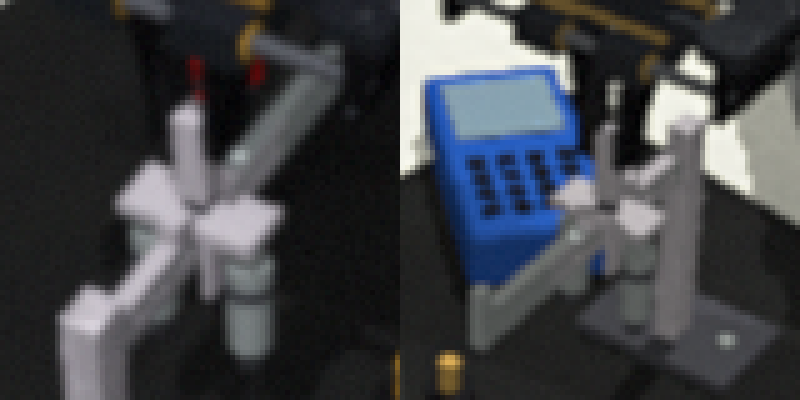

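Emit:
{"name": "arm_command", "arguments": {
  "moves": [0, 0, -0.08, 0, 0, 0, 0, 0, 0, 0, 0, 0, 0, 0, 0, 0]
}}

```text
time: 14.48
ee_pos: [0.5119, 0.1969, 0.1567]
eef_rot: [0.635, 0.772, 0.0, 0.0]
ft_force: [-0.4, 1.4, 0.3]
width: 0.0136
grip_force: 30.0
```

Emit:
{"name": "arm_command", "arguments": {
  "moves": [0, 0, 0, 0, 0, 0, 0, 0, 0, 0, 0, 0, 0, 0, 0, 0, 0, 0, 0, 0, 0, 0, 0, 0, 0, 0, 0, 0],
  "fingers": 60
}}

```text
time: 15.07
ee_pos: [0.5119, 0.1968, 0.1568]
eef_rot: [0.635, 0.772, 0.0, 0.0]
ft_force: [-0.3, -0.5, 0.2]
width: 0.0493
grip_force: 0.0
```

Emit:
{"name": "arm_command", "arguments": {
  "moves": [0, 0, -0.5, 0, 0, 0, -1, 0, 0, 0, -1.5, 0, 0, 0, -2, 0, 0, 0, -2.5, 0, 0, 0, -2.5, 0, 0, 0, -2, 0, 0, 0, 0, 0, 0, 0, 0, 0]
}}

```text
time: 15.82
ee_pos: [0.5124, 0.1972, 0.2787]
eef_rot: [0.635, 0.772, 0.001, 0.001]
ft_force: [-0.6, 0.2, -0.4]
width: 0.0523
grip_force: 0.0
```

Run:
```python
from h import *
import cv2
s=r.read_state(); print(s['time'],s['ee_pos'],s['ft_force'],s['width'])
B=r.camera('side')[:,:,::-1];A=r.camera('scene')[:,:,::-1]
J=np.zeros((400,800,3),np.uint8)
J[:,:400]=cv2.resize(B[120:320,180:380],(400,400),interpolation=3)
J[:,400:]=cv2.resize(A[130:290,190:350],(400,400),interpolation=3)
cv2.imwrite('pics/c8.png',J)
```

```text
15.8167 [0.51243981 0.19718168 0.27865431] [-0.58099591  0.18118228 -0.43482369] 0.0522657894690011
```

View pics/c8.png

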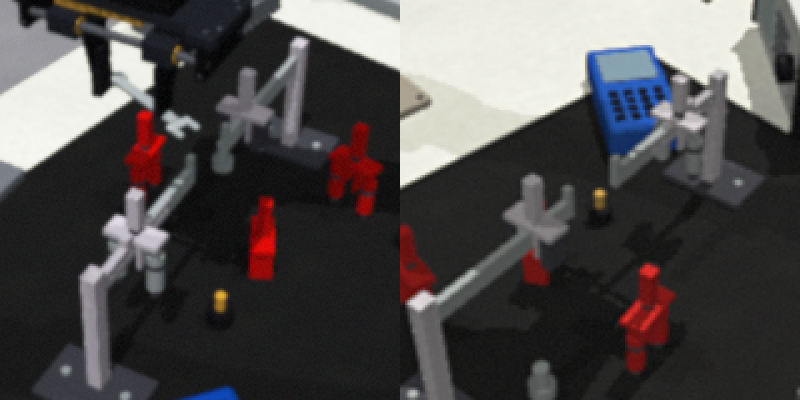

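The picture shows the sensor carrier hanging upright in the pocket at side crop (135,230), with the plate carrier still on rail1 and the gripper clear. I'm handing the job in.

```bash
python3 -c "
from bench import r
print(r.close_job())"
```

```text
the job is handed in; nothing more can be done
None
```

The sensor carrier now hangs released in rail2's parking pocket, in front of the stop block. The gripper is clear, the other carrier is still on rail1, and I handed the job in at about 16 s; no verdict came back.

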